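# Fit the rotor onto the microcentrifuge spindle

## Task

Fit the loose rotor to the open microcentrifuge: carry it by its black knob, lower it over the tapered spindle, and under a light push turn it anticlockwise until it drops over the drive pins and sits fully home on the taper. Only then tighten the knob clockwise to its stop, a quarter turn, and let go. Never drop, knock or force the rotor on the machine, for the spindle bearings are delicate, and leave the things around it where they stand.

Things in the scene. Friction and masses are not known exactly. Their poses are not given: they have to be found in the camera images.
- rotor: the loose aluminium centrifuge rotor, 0.35 to 0.6 kg, upright on the bench: a cone-shaped disc 104 mm wide and 44 mm high with 12 dark tube holes in its flank and a round black knob on its flat top (52 mm wide). Origin: centre of its underside, z up along its axis. Its yaw does not matter.
- bore_mouth (a point): on the rotor's axis, 12 mm above its origin: mouth of the tapered bore in the hollow underside, 26 mm wide here and 17 mm wide 26 mm higher; it fits the spindle taper. Round it hangs a ring of 6 equal teeth, 8 mm long, lower ends 4 mm above the rotor's origin; the 6 gaps between them, 60 degrees apart and about 7 mm wide, take the drive pins.
- knob_grip (a point): on the rotor's axis, 66 mm above its origin, inside the black knob: a good height to grip it. The knob is ribbed, 33 mm in diameter, and reaches from 46 to 76 mm above the rotor's origin; the rotor's top is at 44 mm, so fingertips must stay above that.
- rotor_knob (a joint): angle of the black knob on the rotor, rad, growing clockwise seen from above: 0 = loose, at its anticlockwise stop, where turning it on anticlockwise takes the rotor along; 1.571 = tight, at its clockwise stop. Starts between 0 and 0.25. Rubs with 0.06 N m, so clockwise it turns on the rotor. White line on its top.
- centrifuge: the white microcentrifuge with a blue stripe, fixed to the bench, 210 mm (its x) by 240 mm (its y), 125 mm high. Origin: on the bench under the chamber's centre, z up. In its top is a round chamber 134 mm wide with its floor 50 mm above the bench. The lid stands open on its +y side, 105 mm or more from the chamber's axis and up to 330 mm above the bench.
- drive (a point): on the spindle axis in the chamber, 78 mm above the bench: top face of the drive flange, 48 mm wide. Three brass drive pins, 5 mm thick and 6 mm high, stand on it 19.5 mm from the axis, 120 degrees apart, at an angle that is not measured. When home the rotor's origin is 3 mm below this point; while riding on the pins it is 2 mm above it, with sideways play.
- taper_tip (a point): top centre of the steel spindle taper, 32 mm above the drive flange; the taper is 18 mm wide here and 29 mm at the flange. The spindle turns with its pins, stiffly (0.25 N m). The gaps between the rotor's teeth leave the pins about 3.5 degrees of play either way. Pushes over 25 N harm its bearings.
- tube_rack: blue rack of capped tubes, 85 by 125 by 43 mm, loose bystander; origin under its centre
- reagent: amber jar with blue cap, 68 mm wide, 115 mm high, loose bystander; origin under its centre
- tip_box: red lidded box, 87 by 122 by 62 mm, loose bystander; origin under its centre

How it is judged:
On the way, in this order (a step that is already met when the one before it is completed fails the run):
1. the rotor is fully home on the spindle taper, its notches over the drive pins, level, the knob not yet tightened (z of rotor in the frame of drive below -0.0012 m and horizontal distance between rotor and drive below 0.002 m and angle between rotor's own z axis and vertical below 0.03 rad and value of joint rotor_knob below 1.2 rad), for 0.2 s.
2. then the knob is tightened clockwise to its stop, the rotor still home (z of rotor in the frame of drive below -0.0012 m and horizontal distance between rotor and drive below 0.002 m and angle between rotor's own z axis and vertical below 0.03 rad and value of joint rotor_knob above 1.4 rad), for 0.2 s.
At the end, for the whole second after the job is handed in: Rotor home on the taper (origin at least 1.2 mm below the flange face, within 2 mm of the spindle axis, tilt under 0.03 rad), knob within 0.17 rad of its clockwise stop, rotor released and at rest, bystanders within 20 mm of where they stood (all of step 2 and linear speed of rotor below 0.02 m/s and distance of each of tube_rack, reagent, tip_box from where it was at the start of the episode below 0.02 m); the robot touches nothing.
It fails at once if the rotor, not yet home, is knocked or forced on the machine: contact forces of more than 40 N (contact force between rotor and centrifuge above 40 N and z of rotor in the frame of drive above -0.0005 m).
It fails at once if the rotor is rammed on the taper: contact forces (which the wedge multiplies) of more than 80 N (contact force between rotor and centrifuge above 80 N).
It fails at once if the rotor is dropped onto the spindle (falls faster than 0.4 m/s over it) (linear speed of rotor above 0.4 m/s and horizontal distance between rotor and drive below 0.02 m and z of rotor in the frame of drive below 0.03 m).
It fails at once if the tube rack, the jar or the red box is pushed aside or tipped (distance of any of tube_rack, reagent, tip_box from where it was at the start of the episode above 0.02 m or angle between any of tube_rack, reagent, tip_box's own z axis and vertical above 0.3 rad).
It also fails if it takes over 61 s, if anything falls off the work surface, if the arm or the gripper's body presses on something with over 40 N, if the wrist force passes 120 N, or if a joint passes its speed limit or range.

## Robot

A 7-joint arm with a two-finger parallel gripper is mounted at the origin on the work surface. World frame = base frame: x ahead of the robot, y to its left, z up, the work surface at z = 0. Lengths are in m, angles in rad, forces in N, time in s.
With the tool pointing down it reaches from about 0.425 to 1.025 m from the base axis. Payload 9.4 kg.
Tool frame: the origin (TCP) lies midway between the tips of the shut fingers; the grasp point (between the pads) lies 19 mm behind it; x points along the fingers, y is the direction in which the jaws open and shut, and the axes are right-handed (so a half turn about x gives the same grasp; the last joint's range is limited). The gripper opens to 85 mm and grips with 20 to 120 N. Pads are 22 mm wide; open, the fingers measure 114 mm over their backs; the gripper's body (76 mm by 85 mm) begins 54 mm behind the grasp point. The pads swing forward as they close: fully open they stand 13 mm farther back than shut.
Start: joints at [-1.297, 0.599, -0.003, 1.599, 0.002, 0.943, -0.08], TCP at [0.249, 0.681, 0.231] pointing down, gripper open.
Joint ranges: [-2.57, 2.57], [-0.35, 1.97], [-1.29, 1.29], [0.11, 2.56], [-1.05, 4.19], [0.11, 1.86], [-2.63, 2.63]. Speed limits (rad/s): [2.22, 2.22, 3.01, 3.01, 3.14, 3.14, 3.14].

## Interface

Orientations are given as a unit quaternion [w, x, y, z].
In Python, from workcell import r, eyes, job gives the robot as it stands.
- The arm moves only by the tool arm_command, never from a script. Its argument "rows" is a list of rows, each a list of 3 entries, a list of its own where there are three numbers: the turn, a rotation vector about the tool's x, y, z in rad, then the shift along the tool's x, y, z in m, then the opening, from 0 (shut) to 1 (fully open). A call has 1 to 5 rows; each row shifts and turns the commanded pose from where the row before left it, along the tool's axes as they then stand; what a row does not reach is not made up. A row lasts 1/10 s, in which the tool goes at most 50 mm and 8.59 degrees, less where a joint would pass 70% of its speed; a pose out of reach is approached as far as the arm can. A call with a gripper value outside its range is refused whole. The fingers move at their own pace and stop on an object; the grip force is fixed at half the most. Time passes only in rows, so rows that do not move let the fingers close. It gives the time, the measured TCP pose, the force and the opening at its end, in the units of the state.
- r.get_state(): the state, without advancing time (a new reading comes with each control period).
- eyes.grab_frame(name): name is "side" or "top" or "wrist"; returns a dict with "pixels" (480x640x3 uint8, red, green, blue), "vertical_fov" (degrees; the focal length in pixels is half the picture's height over the tangent of half this angle, whatever the lens; pixels are square), "cx", "cy" (the principal point, pixels), "rvec" (rotation vector, rad) and "tvec" (3), from world to camera coordinates, as OpenCV has them. Camera axes: x right, y down, z forward; pixel columns grow to the right and rows downward; lengths in m; the calibration is good to about 2 mm. A picture is of the moment at which its call begins. There is no depth.
- job.job_done(): hands the job in, once; it reports no verdict.
The state is a dict: "time_s": time; "qpos": joint angles; "qvel": joint speeds; "joint_torque": joint torques, N m; "ee_pos": TCP position; "tool_rot": TCP orientation; "ft_force": force on the tool from outside, world axes, zero at the start; "torque": the same for the moment, N m; "opening": finger opening in m.
Only numpy, scipy, OpenCV 4.12 (cv2) and the standard library are available. Lean on these libraries where they do the work, as an engineer would, in place of code of your own. Each camera call takes 0.05 s, during which the arm holds its last target.

## Working session

There is one attempt and no reset: what is moved stays moved. The work goes in short steps, Python scripts to look and compute and a tool call to move; the robot and the scene stay as the last step left them, time stands still between calls to the robot, and variables do not carry over. Pictures are saved under pics/ and viewed, and the job is handed in when it is done.

Besides the shell and the picture viewer there is one more tool, called in YAML: its name, and indented under it one key for each argument. arm_command: Moves the arm, as the interface text tells. Its arguments: {"type":"object","properties":{"rows":{"type":"array"}},"required":["rows"]}

```bash
ls; mkdir -p pics
cat > h.py <<'E'
import numpy as np,cv2
from workcell import r,eyes,job
def snap(n,f):
    d=eyes.grab_frame(n); cv2.imwrite(f'pics/{f}.png',d['pixels'][:,:,::-1])
    np.savez(f'pics/{f}.npz',**{k:v for k,v in d.items()}); return d
def ld(f): return np.load(f'pics/{f}.npz')
def K(d):
    f=240/np.tan(np.radians(float(d['vertical_fov']))/2)
    return np.array([[f,0,float(d['cx'])],[0,f,float(d['cy'])],[0,0,1]])
def proj(d,P):
    return cv2.projectPoints(np.array(P,float).reshape(-1,3),d['rvec'],d['tvec'],K(d),None)[0].reshape(-1,2)
def atz(d,u,v,z):
    R=cv2.Rodrigues(d['rvec'])[0]; C=-R.T@d['tvec'].ravel()
    ray=R.T@np.linalg.inv(K(d))@np.array([u,v,1.]); return C+ray*(z-C[2])/ray[2]
def crop(f,x,y,w,h,s,o):
    im=cv2.imread(f'pics/{f}.png')[y:y+h,x:x+w]; cv2.imwrite(f'pics/{o}.png',cv2.resize(im,None,fx=s,fy=s,interpolation=cv2.INTER_CUBIC))
E
python3 - <<'E'
from h import *
for n in ['side','top','wrist']:
    d=snap(n,n+'0'); R=cv2.Rodrigues(d['rvec'])[0]; print(n,d['vertical_fov'],d['cx'],d['cy'],-R.T@np.ravel(d['tvec']),R.round(2).tolist())
s=r.get_state(); print(s)
E
```

```text
pics
side 48.04068778302628 322.82859599380635 249.82425123012476 [ 0.15518901 -0.70323535  0.91313772] [[0.8, -0.6, 0.01], [-0.45, -0.61, -0.65], [0.4, 0.52, -0.76]]
top 47.70867133672541 321.33032161141966 240.7493752718742 [ 0.37209024 -0.13985171  1.23600511] [[-0.03, -1.0, 0.0], [-0.98, 0.03, -0.21], [0.21, -0.01, -0.98]]
wrist 66.31966946327977 324.5078065635076 238.8368080487932 [0.17934456 0.705576   0.37478202] [[0.34, 0.94, -0.0], [0.9, -0.33, 0.29], [0.27, -0.1, -0.96]]
{'time_s': 0.15, 'qpos': array([-1.29671563,  0.59992195, -0.00251781,  1.59993233,  0.00179374,
        0.94287522, -0.07982035]), 'qvel': array([ 4.32695316e-04, -2.85573465e-03,  3.75501018e-04, -2.87896580e-03,
        1.42114642e-03, -1.34521930e-05,  4.99288113e-04]), 'joint_torque': array([ 3.48878864e-03, -7.76994109e+01,  1.56678166e+00, -2.58236718e+01,
        1.24192232e-02,  6.82296086e-03,  5.85019461e-05]), 'ee_pos': array([0.24903591, 0.68052728, 0.23063465]), 'tool_rot': array([ 0.69623129,  0.12297993,  0.69628752, -0.12378052]), 'ft_force': array([ 0.42940946,  0.51012734, -0.08758281]), 'torque': array([ 0.00062415,  0.00137779, -0.01194316]), 'opening': 0.0858398316825395}
```

View pics/side0.png

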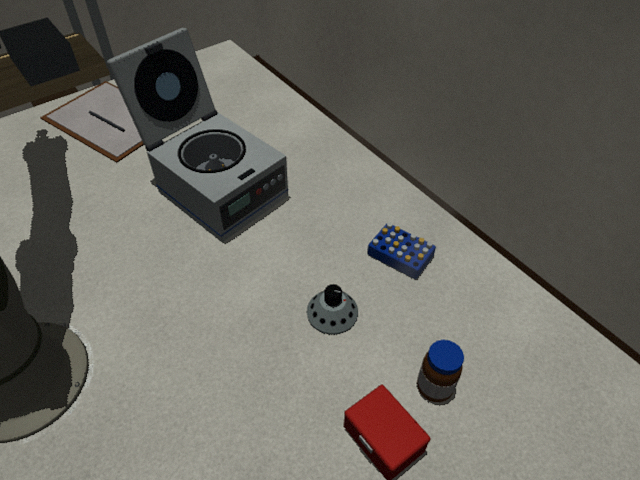

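View pics/top0.png

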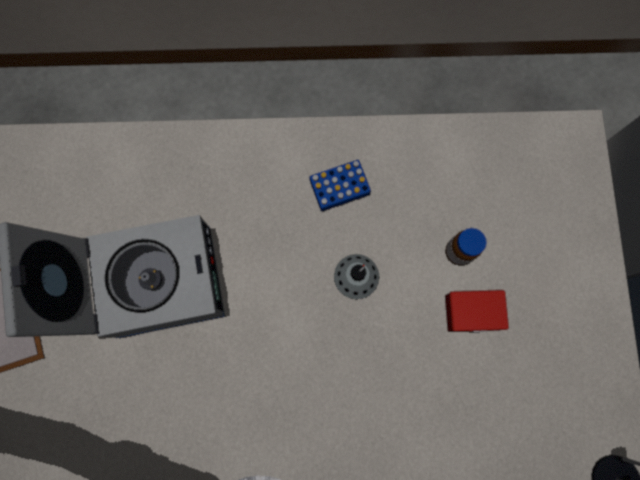

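View pics/wrist0.png

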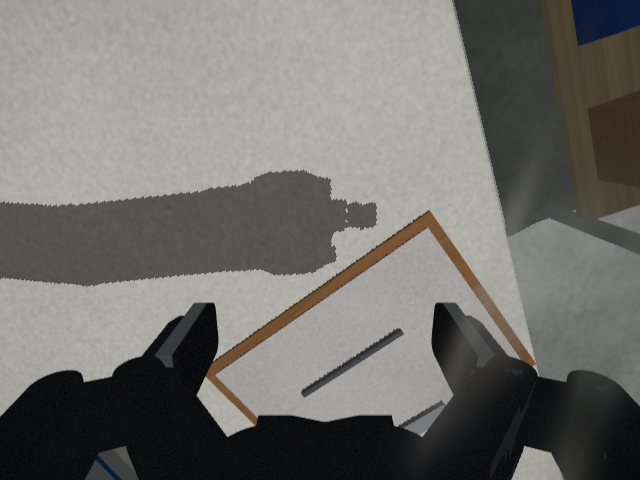

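The side view shows the rotor at about (333,308) and the centrifuge chamber at (212,152). In the top view the rotor is at (357,276) and the chamber at (143,277). I'll enlarge both.

Run:
```python
from h import *
a=[('top0',320,240,75,75),('side0',295,270,75,75),('top0',90,220,130,110),('side0',160,110,110,80)]
ims=[]
for f,x,y,w,h in a:
    im=cv2.imread(f'pics/{f}.png')[y:y+h,x:x+w]; im=cv2.resize(im,(400,300),interpolation=cv2.INTER_CUBIC);
    ims.append(np.clip(im*1.5,0,255).astype(np.uint8))
cv2.imwrite('pics/m0.png',np.vstack([np.hstack(ims[:2]),np.hstack(ims[2:])]))
```

```text
(no output)
```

View pics/m0.png

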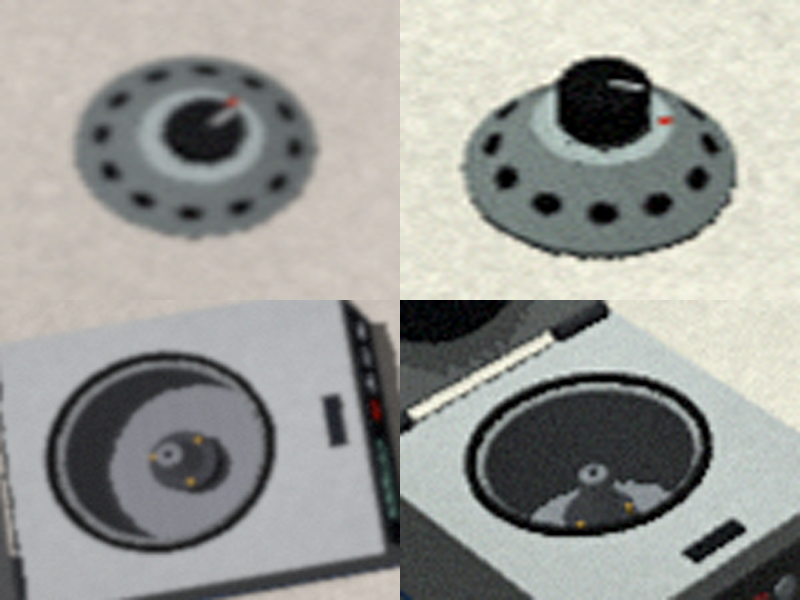

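```bash
cat >> h.py <<'E'
def tri(obs):
    # obs: list of (d,u,v)
    A=[];b=[]
    for d,u,v in obs:
        R=cv2.Rodrigues(d['rvec'])[0]; C=-R.T@d['tvec'].ravel()
        y=R.T@np.linalg.inv(K(d))@np.array([u,v,1.]); y/=np.linalg.norm(y); M=np.eye(3)-np.outer(y,y); A.append(M); b.append(M@C)
    return np.linalg.lstsq(np.vstack(A),np.hstack(b),rcond=None)[0]
E
python3 - <<'E'
from h import *
t,s=ld('top0'),ld('side0')
print('knob',atz(t,358.4,272.5,.076),atz(s,333.1,288.8,.076),tri([(t,358.4,272.5),(s,333.1,288.8)]))
print('tip',atz(t,144.6,276.5,.110),atz(s,213.35,155.9,.110),tri([(t,144.6,276.5),(s,213.35,155.9)]))
print('rim',atz(t,142.3,275.7,.125),atz(s,160+189*.275,110+153*80/300,.125))
# centrifuge top front corners
print(atz(t,204,217,.125),atz(t,222,312,.125), atz(s,286,157,.125),atz(s,222,204,.125))
for n,u,v in [('rack',340,183),('jar',471,240),('box',478,308)]: print(n,atz(t,u,v,.05))
# flank pins
for u,v in [(198,439-300),(152,457-300),(190,481-300)]:
    p=atz(t,90+u*130/400,220+v*110/300,.084);print('pin',p)
E
```

```text
knob [ 0.54800121 -0.22664599  0.076     ] [ 0.55044477 -0.22531531  0.076     ] [ 0.5482572  -0.22677435  0.07902902]
tip [0.5468267  0.22319633 0.11      ] [0.54557944 0.22054213 0.11      ] [0.54725513 0.22428531 0.10671988]
rim [0.54629832 0.22316927 0.125     ] [0.54472016 0.22096457 0.125     ]
[0.66795258 0.0980754  0.125     ] [0.46714065 0.0580286  0.125     ] [0.66825072 0.10272379 0.125     ] [0.47595164 0.05705411 0.125     ]
rack [ 0.75967496 -0.1952724   0.05      ]
jar [ 0.61829649 -0.48343571  0.05      ]
box [ 0.46667871 -0.48569016  0.05      ]
pin [0.56226224 0.21117353 0.084     ]
pin [0.5488667  0.24259685 0.084     ]
pin [0.52920101 0.21550491 0.084     ]
```

```bash
cat >> h.py <<'E'
from scipy.spatial.transform import Rotation as Ro
def st():
    s=r.get_state(); q=s['tool_rot']; return s,Ro.from_quat([q[1],q[2],q[3],q[0]])
def rep():
    s,R=st(); M=R.as_matrix(); print('t',round(s['time_s'],2),'pos',s['ee_pos'].round(4),'F',s['ft_force'].round(2),'T',s['torque'].round(3),'op',round(s['opening'],4),'yaw_y',round(np.degrees(np.arctan2(M[1,1],M[0,1])),2),'q',s['qpos'].round(3)); return s,M
def todelta(target,M,p): return (M.T@(np.array(target)-p)).round(4)
E
python3 - <<'E'
from h import *
s,M=rep(); print(M.round(3))
t=ld('top0')
for u,v in [(5,222),(5,334),(97,334),(90,237)]:
  for z in (.125,.33): print(u,v,z,atz(t,u,v,z).round(3))
w=ld('wrist0'); R=cv2.Rodrigues(w['rvec'])[0]; C=-R.T@w['tvec'].ravel(); print('cam in tool',M.T@(C-s['ee_pos']), (M.T@R.T).round(3))
for P in [(.34,.36,.32),(.42,.0,.3),(.549,-.226,.25)]:
  print(P,todelta(P,M,s['ee_pos']))
E
```

```text
t 0.15 pos [0.249  0.6805 0.2306] F [ 0.43  0.51 -0.09] T [ 0.001  0.001 -0.012] op 0.0858 yaw_y 69.9 q [-1.297  0.6   -0.003  1.6    0.002  0.943 -0.08 ]
[[-0.     0.344  0.939]
 [-0.001  0.939 -0.344]
 [-1.    -0.001  0.   ]]
5 222 0.125 [0.669 0.517 0.125]
5 222 0.33 [0.614 0.396 0.33 ]
5 334 0.125 [0.435 0.495 0.125]
5 334 0.33 [0.424 0.378 0.33 ]
97 334 0.125 [0.43  0.31  0.125]
97 334 0.33 [0.419 0.227 0.33 ]
90 237 0.125 [0.631 0.336 0.125]
90 237 0.33 [0.583 0.248 0.33 ]
cam in tool [-0.14415563 -0.00058646 -0.0740378 ] [[ 0.    -0.291  0.957]
 [ 1.     0.001 -0.   ]
 [-0.001  0.957  0.291]]
(0.34, 0.36, 0.32) [-0.089  -0.2699  0.1956]
(0.42, 0.0, 0.3) [-0.0687 -0.5804  0.3944]
(0.549, -0.226, 0.25) [-0.0185 -0.7483  0.5932]
```

arm_command:
  rows:
    - [[0,0,0],[-0.03,-0.025,0.018],1]
    - [[0,0,0],[-0.03,-0.03,0.022],1]
    - [[0,0,0],[-0.03,-0.03,0.022],1]
    - [[0,0,0],[-0.03,-0.03,0.022],1]
    - [[0,0,0],[-0.02,-0.035,0.025],1]

```text
time_s: 0.65
ee_pos: [0.3002, 0.5019, 0.3731]
tool_rot: [0.696, 0.124, 0.696, -0.122]
ft_force: [1.1, 0.8, 0.0]
opening: 0.0853
```

arm_command:
  rows:
    - [[0,0,0],[-0.01,-0.04,0.028],1]
    - [[0,0,0],[0,-0.04,0.028],1]
    - [[0,0,0],[0,-0.04,0.028],1]
    - [[0,0,0],[0,-0.037,0.027],1]
    - [[0,0,0],[0,-0.037,0.027],1]

```text
time_s: 1.15
ee_pos: [0.3629, 0.2708, 0.3814]
tool_rot: [0.696, 0.124, 0.696, -0.123]
ft_force: [0.2, -0.4, 0.4]
opening: 0.0852
```

arm_command:
  rows:
    - [[0,0,0],[0,-0.03,0.03],1]
    - [[0,0,0],[0.01,-0.03,0.03],1]
    - [[0,0,0],[0.01,-0.034,0.03],1]
    - [[0,0,0],[0.01,-0.034,0.03],1]
    - [[0,0,0],[0.01,-0.034,0.03],1]

```text
time_s: 1.65
ee_pos: [0.4483, 0.0675, 0.3411]
tool_rot: [0.696, 0.123, 0.696, -0.123]
ft_force: [1.2, 0.4, 0.2]
opening: 0.0853
```

arm_command:
  rows:
    - [[0,0,0],[0.01,-0.034,0.028],1]
    - [[0,0,0],[0.015,-0.034,0.028],1]
    - [[0,0,0],[0.015,-0.034,0.028],1]
    - [[0,0,0],[0.015,-0.034,0.028],1]
    - [[0,0,0],[0.015,-0.034,0.028],1]

```text
time_s: 2.15
ee_pos: [0.5214, -0.1402, 0.2706]
tool_rot: [0.696, 0.123, 0.696, -0.123]
ft_force: [1.2, 1.4, 0.4]
opening: 0.0854
```

arm_command:
  rows:
    - [[0,0,0],[0.01,-0.034,0.028],1]
    - [[0,0,0],[0.01,-0.034,0.028],1]
    - [[0,0,0],[0,0,0],1]

```text
time_s: 2.45
ee_pos: [0.5504, -0.2278, 0.2499]
tool_rot: [0.696, 0.125, 0.696, -0.127]
ft_force: [-0.1, 0.1, 0.4]
opening: 0.0857
```

Run:
```python
from h import *
s,M=rep(); w=snap('wrist','w1'); print(proj(w,[(.549,-.226,.076)]))
```

```text
t 2.45 pos [ 0.5504 -0.2278  0.2499] F [-0.11  0.09  0.35] T [-0.019  0.048 -0.015] op 0.0857 yaw_y 69.53 q [ 0.021  0.444  0.394  1.902 -0.219  0.838  1.741]
[[327.17193985 212.0244982 ]]
```

View pics/w1.png

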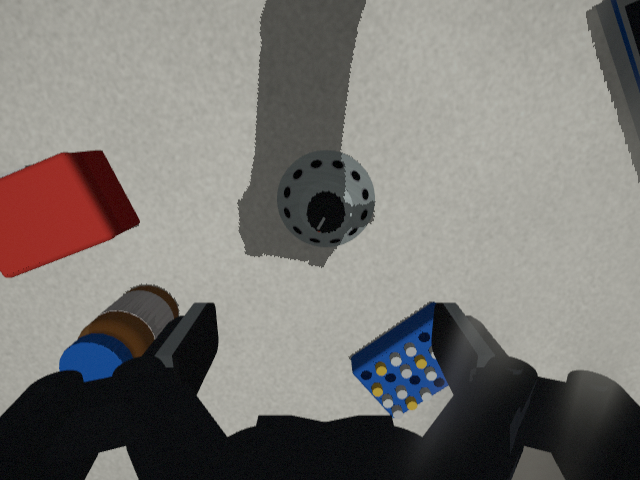

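arm_command:
  rows:
    - [[0.145,0,0],[0.01,0,0],1]
    - [[0.145,0,0],[0.015,0,0],1]
    - [[0.145,0,0],[0.02,0,0],1]
    - [[0.145,0,0],[0.02,0,0],1]
    - [[0.145,0,0],[0.02,0,0],1]

```text
time_s: 3.0
ee_pos: [0.5504, -0.22, 0.1659]
tool_rot: [0.606, 0.364, 0.606, -0.363]
ft_force: [0.7, 0.7, -0.2]
opening: 0.0855
```

arm_command:
  rows:
    - [[0.145,0,0],[0.02,0,0],1]
    - [[0.145,0,0],[0.02,0,0],1]
    - [[0.145,0,0],[0.02,0,0],1]
    - [[0.145,0,0],[0.02,0,0],1]
    - [[0.145,0,0],[0.01,0,0],1]

```text
time_s: 3.5
ee_pos: [0.55, -0.2196, 0.075]
tool_rot: [-0.437, -0.555, -0.439, 0.555]
ft_force: [-0.2, 0.5, 0.2]
opening: 0.0852
```

Run:
```python
from h import *
s,M=rep(); print(M.round(3)); w=snap('wrist','w2')
```

```text
t 3.5 pos [ 0.55   -0.2196  0.075 ] F [-0.2   0.49  0.21] T [ 0.015 -0.011  0.005] op 0.0852 yaw_y -13.43 q [-0.1    0.741  0.602  2.052 -0.767  0.585  0.812]
[[-0.001  0.973 -0.232]
 [ 0.002 -0.232 -0.973]
 [-1.    -0.002 -0.001]]
```

View pics/w2.png

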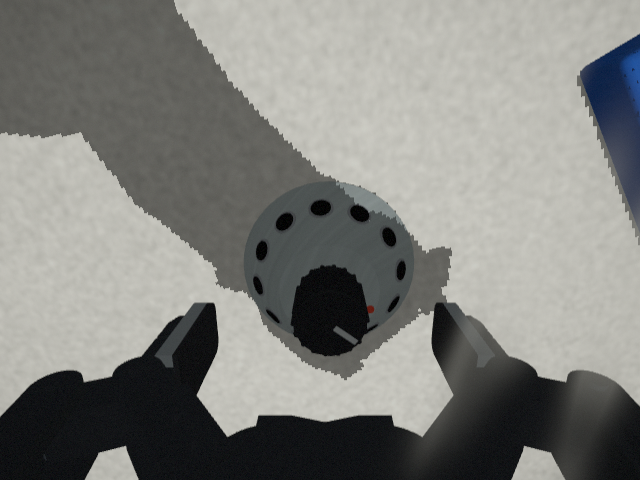

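Run:
```python
from h import *
s,M=rep(); w=ld('w2'); crop('w2',230,170,200,200,3,'c2')
print(atz(w,331,329,.076), proj(w,[(.549,-.226,.076)]))
w=ld('w1');print(atz(w,326,211,.076))
```

```text
t 3.55 pos [ 0.5497 -0.2191  0.0739] F [-0.23 -0.03 -0.49] T [-0.022  0.009  0.021] op 0.0852 yaw_y -13.87 q [-0.101  0.744  0.603  2.052 -0.77   0.586  0.807]
[ 0.55016705 -0.23152847  0.076     ] [[325.5235589  318.62832683]]
[ 0.54776889 -0.22665022  0.076     ]
```

View pics/c2.png

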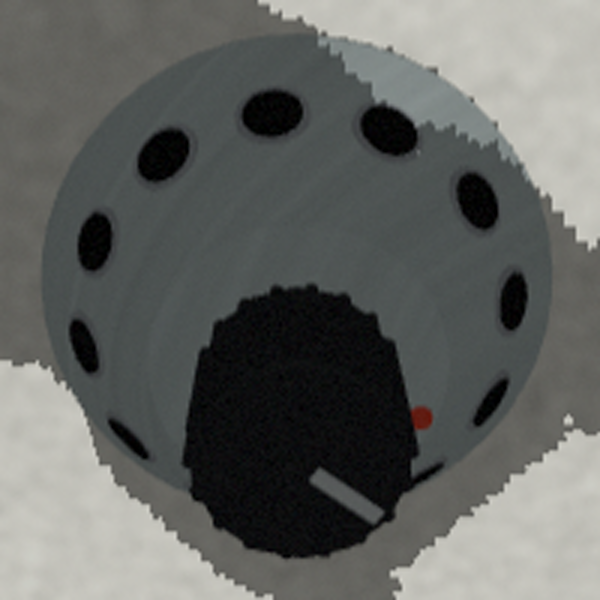

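arm_command:
  rows:
    - [[0,0,0],[0.008,0.001,0.004],1]
    - [[0,0,0],[0.01,0,0.0035],0.8]
    - [[0,0,0],[0.009,0,0],0.6]
    - [[0,0,0],[0,0,0],0.4]
    - [[0,0,0],[0,0,0],0.2]

```text
time_s: 4.05
ee_pos: [0.5496, -0.2293, 0.0495]
tool_rot: [0.439, 0.554, 0.439, -0.554]
ft_force: [-2.5, 1.1, -0.7]
opening: 0.0308
```

arm_command:
  rows:
    - [[0,0,0],[0,0,0],0.2]
    - [[0,0,0],[0,0,0],0.2]
    - [[0,0,0],[0,0,0],0.2]
    - [[0,0,0],[0,0,0],0.2]

```text
time_s: 4.45
ee_pos: [0.5495, -0.2293, 0.0495]
tool_rot: [-0.439, -0.554, -0.439, 0.554]
ft_force: [-1.8, -0.8, 0.1]
opening: 0.0317
```

Run:
```python
from h import *
s,M=rep(); w=snap('wrist','w3')
```

```text
t 4.45 pos [ 0.5495 -0.2293  0.0495] F [-1.81 -0.84  0.14] T [-0.156  0.345 -0.001] op 0.0317 yaw_y -13.17 q [-0.055  0.774  0.555  2.054 -0.802  0.538  0.859]
```

View pics/w3.png

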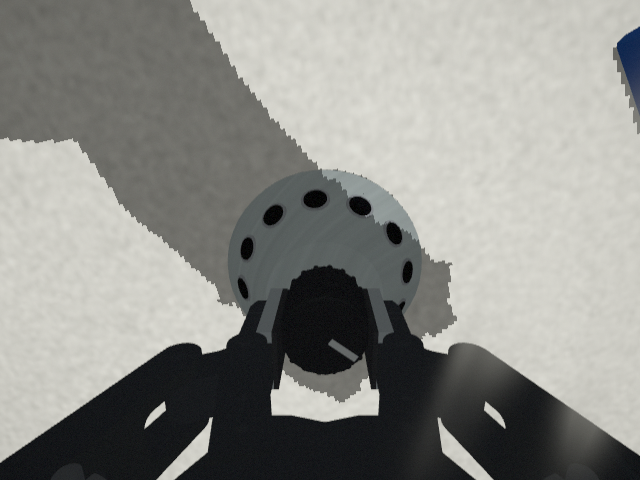

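arm_command:
  rows:
    - [[0,0,0],[0,0,0],0.7]
    - [[0,0,0],[0,0,0],0.7]
    - [[0,0,0],[0,0,0],0.7]
    - [[-0.145,0,0],[0,0,0],0.7]
    - [[-0.145,0,0],[0,0,0],0.7]

```text
time_s: 5.0
ee_pos: [0.5498, -0.229, 0.0492]
tool_rot: [0.516, 0.483, 0.516, -0.483]
ft_force: [-0.6, 0.2, 0.5]
opening: 0.0599
```

arm_command:
  rows:
    - [[-0.145,0,0],[0,0,0],0.7]
    - [[-0.145,0,0],[0,0,0],0.7]
    - [[-0.145,0,0],[0,0,0],0.7]
    - [[-0.145,0,0],[0,0,0],0.7]
    - [[-0.145,0,0],[0,0,0],0.7]

```text
time_s: 5.5
ee_pos: [0.5498, -0.2292, 0.0494]
tool_rot: [0.654, 0.269, 0.654, -0.269]
ft_force: [-0.6, 0.5, -1.0]
opening: 0.0602
```

arm_command:
  rows:
    - [[-0.145,0,0],[0,0,0],0.7]
    - [[-0.145,0,0],[0,0,0],0.7]
    - [[-0.145,0,0],[0,0,0],0.7]
    - [[-0.14,0,0],[0,0,0],0.7]
    - [[0,0,0],[0.002,0,0],0.7]

```text
time_s: 6.0
ee_pos: [0.5498, -0.2295, 0.0476]
tool_rot: [0.704, 0.074, 0.703, -0.074]
ft_force: [0.1, -0.7, -0.8]
opening: 0.0596
```

Run:
```python
from h import *
s,M=rep()
```

```text
t 6.0 pos [ 0.5498 -0.2295  0.0476] F [ 0.05 -0.73 -0.8 ] T [-0.015  0.008  0.03 ] op 0.0596 yaw_y 78.01 q [ 0.201  0.705  0.149  2.038 -0.242  0.414  1.899]
```

arm_command:
  rows:
    - [[0,0,0],[0,0,0],0.4]
    - [[0,0,0],[0,0,0],0.2]
    - [[0,0,0],[0,0,0],0.2]
    - [[0,0,0],[0,0,0],0.2]
    - [[0,0,0],[0,0,0],0.2]

```text
time_s: 6.5
ee_pos: [0.5497, -0.2289, 0.0475]
tool_rot: [0.703, 0.075, 0.703, -0.075]
ft_force: [-1.4, 1.9, 4.8]
opening: 0.0316
```

arm_command:
  rows:
    - [[0,0,0],[0,0,0],0.2]
    - [[0,0,0],[0,0,0],0.2]
    - [[0,0,0],[-0.01,0,0],0.2]
    - [[0,0,0],[-0.01,0,0],0.2]
    - [[0,0,0],[0,0,0],0.2]

```text
time_s: 7.0
ee_pos: [0.5502, -0.2296, 0.0687]
tool_rot: [0.704, 0.074, 0.703, -0.075]
ft_force: [-0.0, 0.2, -3.3]
opening: 0.0314
```

Run:
```python
from h import *
s,M=rep(); w=snap('wrist','w4'); w=snap('side','s4');crop('s4',260,230,150,112,5,'c4')
```

```text
t 7.0 pos [ 0.5502 -0.2296  0.0687] F [-0.01  0.17 -3.34] T [-0.032 -0.042  0.008] op 0.0314 yaw_y 77.9 q [ 0.19   0.672  0.165  2.031 -0.235  0.454  1.891]
```

View pics/w4.png

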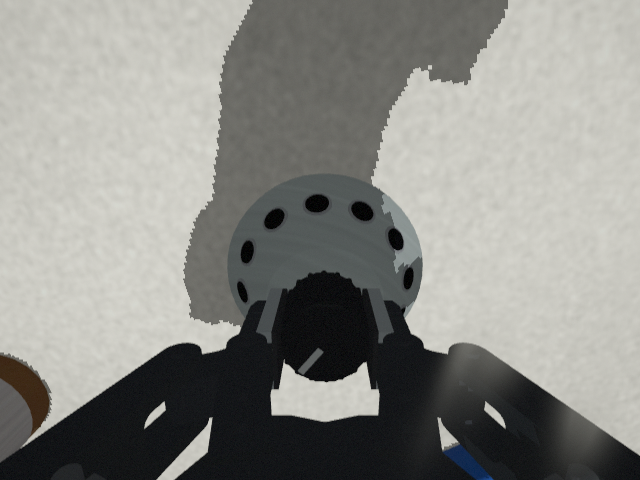

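View pics/c4.png

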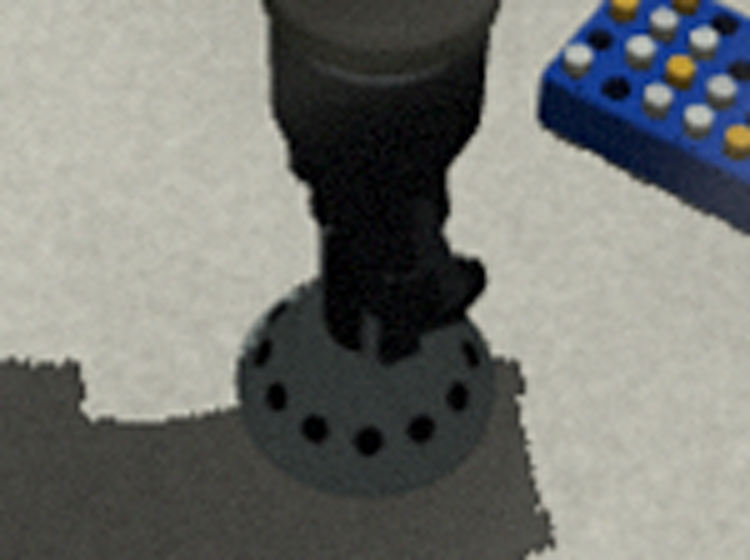

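arm_command:
  rows:
    - [[0,0,0],[-0.02,0,0],0.2]
    - [[0,0,0],[-0.03,0,0],0.2]
    - [[0,0,0],[-0.035,0,0],0.2]
    - [[0,0,0],[-0.03,0.01,-0.002],0.2]
    - [[0,0,0],[-0.015,0.02,-0.004],0.2]

```text
time_s: 7.6
ee_pos: [0.5504, -0.2004, 0.1997]
tool_rot: [0.704, 0.075, 0.702, -0.076]
ft_force: [0.3, 0.3, -4.9]
opening: 0.0318
```

arm_command:
  rows:
    - [[0,0,0],[-0.01,0.03,-0.007],0.2]
    - [[0,0,0],[0,0.035,-0.008],0.2]
    - [[0,0,0],[0,0.035,-0.008],0.2]
    - [[0,0,0],[0,0.035,-0.008],0.2]
    - [[0,0,0],[0,0.035,-0.008],0.2]

```text
time_s: 8.1
ee_pos: [0.5469, -0.0228, 0.207]
tool_rot: [0.703, 0.074, 0.703, -0.074]
ft_force: [0.3, -0.2, -5.1]
opening: 0.0314
```

Run:
```python
from h import *
s,M=rep(); print(todelta((.5465,.2225,.205),M,s['ee_pos']))
```

```text
t 8.1 pos [ 0.5469 -0.0228  0.207 ] F [ 0.31 -0.22 -5.11] T [ 0.009 -0.077  0.02 ] op 0.0314 yaw_y 77.91 q [-0.248  0.428  0.259  2.044 -0.168  0.69   1.478]
[ 0.002   0.2398 -0.0518]
```

arm_command:
  rows:
    - [[0,0,0],[0,0.035,-0.008],0.2]
    - [[0,0,0],[0,0.035,-0.008],0.2]
    - [[0,0,0],[0,0.035,-0.008],0.2]
    - [[0,0,0],[0,0.035,-0.008],0.2]
    - [[0,0,0],[0,0.035,-0.007],0.2]

```text
time_s: 8.6
ee_pos: [0.5453, 0.1565, 0.2069]
tool_rot: [0.703, 0.074, 0.703, -0.074]
ft_force: [0.1, 0.8, -4.2]
opening: 0.0318
```

arm_command:
  rows:
    - [[0,0,0],[0,0.03,-0.006],0.2]
    - [[0,0,0],[0,0.02,-0.004],0.2]
    - [[0.1,0,0],[0,0.01,-0.002],0.2]
    - [[0.14,0,0],[0,0,0],0.2]
    - [[0.14,0,0],[0,0,0],0.2]

```text
time_s: 9.1
ee_pos: [0.5462, 0.2167, 0.2067]
tool_rot: [0.676, 0.207, 0.676, -0.208]
ft_force: [-0.4, 0.0, -4.6]
opening: 0.0315
```

Run:
```python
from h import *
s,M=rep(); print(todelta((.5465,.2225,.2),M,s['ee_pos']))
for n in ['side','top','wrist']: snap(n,n+'5')
a=[('top5',90,220,130,98),('side5',150,90,130,98)]
ims=[]
for f,x,y,w,h in a:
    im=cv2.imread(f'pics/{f}.png')[y:y+h,x:x+w]; im=cv2.resize(im,(400,300),interpolation=cv2.INTER_CUBIC);
    ims.append(np.clip(im*1.5,0,255).astype(np.uint8))
cv2.imwrite('pics/m5.png',np.vstack([np.hstack(ims[:2]),cv2.resize(cv2.imread('pics/wrist5.png'),(400,300))[:,:].repeat(2,1)[:,:800]]))
rep()
```

```text
t 9.1 pos [0.5462 0.2167 0.2067] F [-0.42  0.   -4.57] T [-0.058 -0.003  0.014] op 0.0315 yaw_y 55.88 q [-0.731  0.486  0.372  1.961 -0.254  0.74   0.766]
[ 0.0067  0.005  -0.003 ]
t 9.25 pos [0.5463 0.2164 0.2069] F [-0.09 -0.62 -4.09] T [ 0.019  0.01  -0.009] op 0.0316 yaw_y 56.33 q [-0.73   0.485  0.371  1.961 -0.253  0.74   0.773]
```

View pics/m5.png

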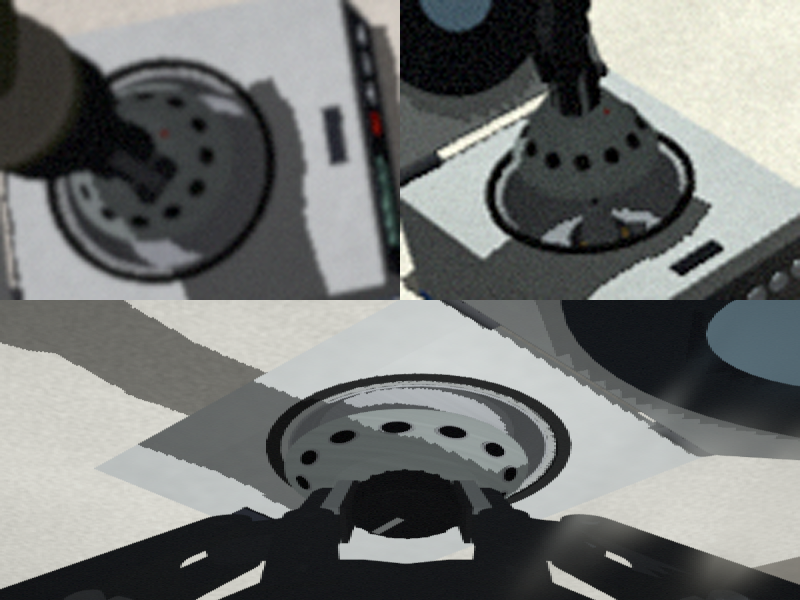

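View pics/wrist5.png

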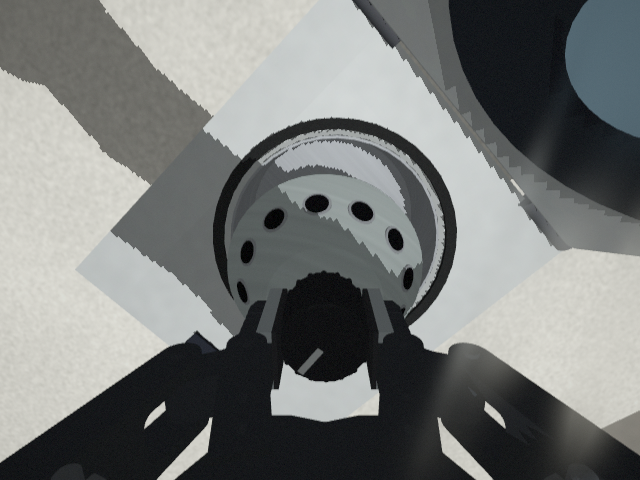

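Run:
```python
from h import *
im=cv2.imread('pics/wrist5.png')[110:330,205:465]; im=np.clip(im*1.4,0,255).astype(np.uint8)
cv2.imwrite('pics/c5.png',cv2.resize(im,(780,660),interpolation=cv2.INTER_CUBIC)[:600])
```

```text
(no output)
```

View pics/c5.png

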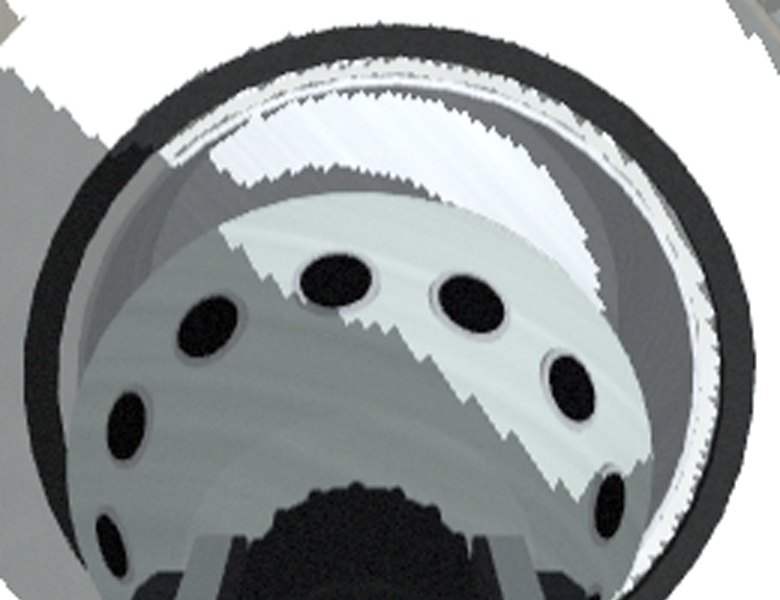

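Run:
```python
from h import *
from scipy.optimize import least_squares
w=ld('wrist5')
def fit(pts,z,d=w,sc=3,o=(205,110),free=True,R0=.05):
    P=np.array([atz(d,o[0]+x/sc,o[1]+y/sc,z) for x,y in pts])[:,:2]
    f=lambda p:np.hypot(*(P-p[:2]).T)-p[2]
    r_=least_squares(f,[*P.mean(0),R0]);return r_.x.round(5),np.std(r_.fun).round(5)
rot=[(80,360),(68,470),(140,275),(220,222),(300,198),(360,192),(430,200),(500,228),(560,268),(610,320),(640,385),(652,450)]
out=[(25,370),(35,290),(60,235),(110,155),(200,78),(300,36),(390,24),(480,34),(560,65),(640,125),(700,195),(740,280),(753,360),(745,430),(720,500)]
inn=[(722,370),(715,300),(680,215),(600,130),(500,75),(390,57),(280,75),(170,150),(60,380),(70,310),(100,250)]
for z in (.159,.162,.165): print('rotor',z,fit(rot,z))
for z in (.125,.127): print('out',fit(out,z),'in',fit(inn,z))
rep()
```

```text
rotor 0.159 (array([0.54938, 0.21345, 0.05504]), np.float64(0.00047))
rotor 0.162 (array([0.54837, 0.21413, 0.05418]), np.float64(0.00046))
rotor 0.165 (array([0.54736, 0.21482, 0.05332]), np.float64(0.00046))
out (array([0.54856, 0.22188, 0.0776 ]), np.float64(0.00039)) in (array([0.54876, 0.22309, 0.07068]), np.float64(0.00065))
out (array([0.54799, 0.22219, 0.07691]), np.float64(0.00039)) in (array([0.54819, 0.22339, 0.07006]), np.float64(0.00065))
t 9.25 pos [0.5463 0.2164 0.2069] F [-0.09 -0.62 -4.09] T [ 0.019  0.01  -0.009] op 0.0316 yaw_y 56.33 q [-0.73   0.485  0.371  1.961 -0.253  0.74   0.773]
```

Run:
```python
from h import *
ims=[]
for f,x,y in [('top5',105,230),('side5',182,110)]:
    im=cv2.imread(f'pics/{f}.png')[y:y+75,x:x+66]; im=cv2.resize(im,(396,450),interpolation=cv2.INTER_CUBIC)
    ims.append(np.clip(im*2.2,0,255).astype(np.uint8))
cv2.imwrite('pics/m5b.png',np.hstack(ims))
```

```text
(no output)
```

View pics/m5b.png

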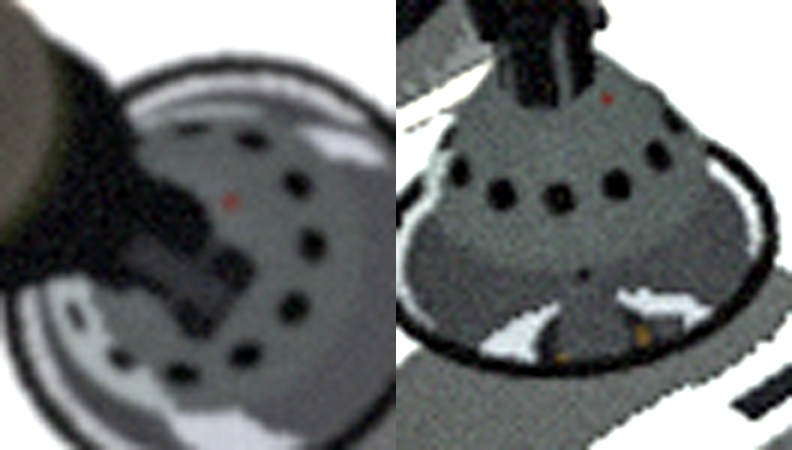

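Run:
```python
from h import *
from scipy.optimize import least_squares
t,s,w,t0,s0=ld('top5'),ld('side5'),ld('wrist5'),ld('top0'),ld('side0')
ht=[(105+x/6,230+y/6) for x,y in [(252,140),(298,185),(313,244),(293,306),(245,354),(183,373),(122,358)]]
hs=[(182+(x-396)/6,110+y/6) for x,y in [(459,171),(501,196),(559,200),(617,184),(658,157)]]
hw=[(205+x/3,110+y/3) for x,y in [(336,280),(472,304),(573,388),(208,326),(127,426),(113,547),(610,506)]]
# joint fit of hole circle: centre, R, z per camera with camera xy bias; shared R,z offset
def fit(d,h,z,R):
    P=np.array([atz(d,*p,z) for p in h])[:,:2]
    q=least_squares(lambda p:np.hypot(*(P-p).T)-R,P.mean(0)); return q.x.round(4),np.std(q.fun).round(5),np.mean(q.fun).round(5)
for R in (.038,.040,.042,.044):
  zh=.2069-.0475+.044-(R-.026)*34/26
  print(R,round(zh,4),fit(t,ht,zh,R),fit(s,hs,zh,R),fit(w,hw,zh,R))
```

```text
0.038 0.1877 (array([0.5438, 0.2123]), np.float64(0.00114), np.float64(0.00093)) (array([0.5393, 0.2056]), np.float64(0.00084), np.float64(0.00024)) (array([0.5431, 0.218 ]), np.float64(0.00105), np.float64(0.00086))
0.04 0.1851 (array([0.5454, 0.2151]), np.float64(0.00029), np.float64(0.00017)) (array([0.5418, 0.2109]), np.float64(0.00048), np.float64(6e-05)) (array([0.5454, 0.2166]), np.float64(0.00041), np.float64(0.00031))
0.042 0.1825 (array([0.547 , 0.2181]), np.float64(0.00068), np.float64(-0.00043)) (array([0.5443, 0.2162]), np.float64(0.00053), np.float64(-8e-05)) (array([0.5479, 0.2151]), np.float64(0.00024), np.float64(-0.00016))
0.044 0.1799 (array([0.5487, 0.2211]), np.float64(0.00156), np.float64(-0.0009)) (array([0.5468, 0.2215]), np.float64(0.00085), np.float64(-0.00017)) (array([0.5504, 0.2136]), np.float64(0.00088), np.float64(-0.00057))
```

arm_command:
  rows:
    - [[0,0,0],[0.005,0.003,-0.0016],0.2]
    - [[0,0,0],[0.012,0.003,-0.0016],0.2]
    - [[0,0,0],[0.015,0,0],0.2]
    - [[0,0,0],[0.013,0,0],0.2]
    - [[0,0,0],[0.008,0,0],0.2]

```text
time_s: 9.75
ee_pos: [0.5469, 0.2228, 0.1525]
tool_rot: [0.676, 0.205, 0.677, -0.206]
ft_force: [-0.9, -0.3, -4.7]
opening: 0.0314
```

arm_command:
  rows:
    - [[0,0,0],[0,0,0],0.2]

```text
time_s: 9.85
ee_pos: [0.5468, 0.2227, 0.1527]
tool_rot: [0.676, 0.205, 0.677, -0.206]
ft_force: [-0.7, 0.3, -5.3]
opening: 0.0314
```

Run:
```python
from h import *
s,M=rep(); print(todelta((.547,.2232,.15),M,s['ee_pos']))
for n in ['side','top']: snap(n,n+'6')
ims=[]
for f,x,y in [('top6',105,230),('side6',182,110)]:
    im=cv2.imread(f'pics/{f}.png')[y:y+75,x:x+66]; im=cv2.resize(im,(396,450),interpolation=cv2.INTER_CUBIC)
    ims.append(np.clip(im*2.2,0,255).astype(np.uint8))
cv2.imwrite('pics/m6.png',np.hstack(ims))
```

```text
t 9.85 pos [0.5468 0.2227 0.1527] F [-0.67  0.31 -5.26] T [ 0.001  0.013 -0.045] op 0.0314 yaw_y 56.16 q [-0.707  0.559  0.33   1.998 -0.295  0.633  0.797]
[ 0.0027  0.0006 -0.0001]
```

View pics/m6.png

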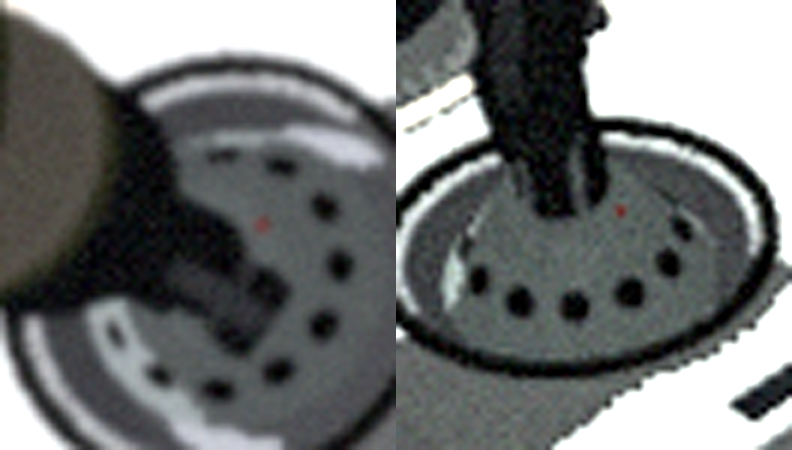

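arm_command:
  rows:
    - [[0,0,0],[0.003,0.0006,0],0.2]
    - [[0,0,0],[0.003,0,0],0.2]
    - [[0,0,0],[0.003,0,0],0.2]

```text
time_s: 10.25
ee_pos: [0.548, 0.2237, 0.1454]
tool_rot: [0.677, 0.206, 0.676, -0.206]
ft_force: [-0.5, -1.0, -4.5]
opening: 0.0318
```

arm_command:
  rows:
    - [[0,0,0],[0.003,0,0],0.2]
    - [[0,0,0],[0.003,0,0],0.2]
    - [[0,0,0],[0.002,0,0],0.2]
    - [[0,0,0],[0,0,0],0.2]

```text
time_s: 10.65
ee_pos: [0.5477, 0.2235, 0.137]
tool_rot: [0.676, 0.206, 0.677, -0.206]
ft_force: [-0.2, -1.2, -3.8]
opening: 0.0312
```

arm_command:
  rows:
    - [[0,0,0],[0.0015,0,0],0.2]
    - [[0,0,0],[0.0015,0,0],0.2]
    - [[0,0,0],[0,0,0],0.2]

```text
time_s: 10.95
ee_pos: [0.5477, 0.2235, 0.1342]
tool_rot: [0.676, 0.206, 0.676, -0.206]
ft_force: [0.3, 0.2, -4.7]
opening: 0.0313
```

Run:
```python
from h import *
s,M=rep(); print(todelta((.547,.2232,.13),M,s['ee_pos']))
```

```text
t 10.95 pos [0.5477 0.2235 0.1342] F [ 0.28  0.2  -4.73] T [ 0.016  0.073 -0.043] op 0.0313 yaw_y 56.15 q [-0.695  0.585  0.314  2.01  -0.31   0.593  0.809]
[ 0.0042 -0.0007 -0.0004]
```

arm_command:
  rows:
    - [[0,0,0],[0.0015,-0.0003,-0.0003],0.2]
    - [[0,0,0],[0.0015,0,0],0.2]
    - [[0,0,0],[0.001,0,0],0.2]
    - [[0,0,0],[0,0,0],0.2]

```text
time_s: 11.35
ee_pos: [0.5473, 0.2235, 0.1301]
tool_rot: [0.676, 0.206, 0.677, -0.206]
ft_force: [-0.3, -0.0, -4.6]
opening: 0.0316
```

arm_command:
  rows:
    - [[0,0,0],[0.001,0,0],0.2]
    - [[0,0,0],[0.001,0,0],0.2]
    - [[0,0,0],[0,0,0],0.2]

```text
time_s: 11.65
ee_pos: [0.5473, 0.2235, 0.1282]
tool_rot: [0.676, 0.206, 0.677, -0.206]
ft_force: [1.0, 0.0, -4.1]
opening: 0.0314
```

Run:
```python
from h import *
s,M=rep()
```

```text
t 11.65 pos [0.5473 0.2235 0.1282] F [ 1.    0.   -4.06] T [ 0.002  0.003 -0.03 ] op 0.0314 yaw_y 56.15 q [-0.691  0.592  0.309  2.014 -0.315  0.58   0.813]
```

arm_command:
  rows:
    - [[0,0,0],[0.0005,0,0],0.2]
    - [[0,0,0],[0,0,0],0.2]

```text
time_s: 11.85
ee_pos: [0.5474, 0.2235, 0.1278]
tool_rot: [0.676, 0.206, 0.676, -0.206]
ft_force: [0.7, 0.1, -4.4]
opening: 0.0313
```

arm_command:
  rows:
    - [[0,0,0],[0.0005,0,0],0.2]
    - [[0,0,0],[0,0,0],0.2]

```text
time_s: 12.05
ee_pos: [0.5475, 0.2235, 0.1275]
tool_rot: [0.677, 0.206, 0.676, -0.206]
ft_force: [-1.0, -0.5, -1.1]
opening: 0.0314
```

arm_command:
  rows:
    - [[0,0,0],[0.0005,0,0],0.2]
    - [[0,0,0],[0,0,0],0.2]

```text
time_s: 12.25
ee_pos: [0.5476, 0.2235, 0.1274]
tool_rot: [0.677, 0.206, 0.676, -0.206]
ft_force: [-1.9, -0.3, 3.7]
opening: 0.0315
```

arm_command:
  rows:
    - [[-0.04,0,0],[0,0,0],0.2]
    - [[-0.04,0,0],[0,0,0],0.2]

```text
time_s: 12.45
ee_pos: [0.5476, 0.2235, 0.1274]
tool_rot: [0.685, 0.178, 0.684, -0.178]
ft_force: [-1.1, -0.2, 5.1]
opening: 0.0315
```

arm_command:
  rows:
    - [[-0.04,0,0],[0,0,0],0.2]
    - [[-0.04,0,0],[0,0,0],0.2]

```text
time_s: 12.65
ee_pos: [0.5476, 0.2235, 0.1273]
tool_rot: [0.691, 0.151, 0.691, -0.15]
ft_force: [-1.8, -1.2, 5.7]
opening: 0.0316
```

arm_command:
  rows:
    - [[-0.04,0,0],[0,0,0],0.2]
    - [[-0.04,0,0],[0,0,0],0.2]

```text
time_s: 12.85
ee_pos: [0.5476, 0.2235, 0.1274]
tool_rot: [0.697, 0.123, 0.696, -0.123]
ft_force: [-1.6, -0.3, 5.1]
opening: 0.0314
```

Run:
```python
from h import *
s,M=rep()
```

```text
t 12.85 pos [0.5476 0.2235 0.1274] F [-1.57 -0.26  5.11] T [-0.172  0.349 -0.17 ] op 0.0314 yaw_y 70.02 q [-0.644  0.586  0.238  2.012 -0.244  0.57   0.983]
```

arm_command:
  rows:
    - [[-0.04,0,0],[0,0,0],0.2]
    - [[-0.04,0,0],[0,0,0],0.2]

```text
time_s: 13.05
ee_pos: [0.5478, 0.2236, 0.1273]
tool_rot: [0.701, 0.095, 0.7, -0.094]
ft_force: [-0.2, -0.3, 6.2]
opening: 0.0311
```

arm_command:
  rows:
    - [[-0.04,0,0],[0,0,0],0.2]
    - [[-0.04,0,0],[0,0,0],0.2]

```text
time_s: 13.25
ee_pos: [0.548, 0.2238, 0.1273]
tool_rot: [0.704, 0.067, 0.703, -0.066]
ft_force: [-0.4, -0.1, 4.9]
opening: 0.0316
```

arm_command:
  rows:
    - [[-0.04,0,0],[0,0,0],0.2]
    - [[-0.04,0,0],[0,0,0],0.2]

```text
time_s: 13.45
ee_pos: [0.5479, 0.2238, 0.1271]
tool_rot: [0.706, 0.038, 0.706, -0.038]
ft_force: [-0.6, 0.5, 4.2]
opening: 0.0312
```

Run:
```python
from h import *
s,M=rep(); snap('top','top7'); crop('top7',95,225,100,75,8,'c7')
```

```text
t 13.45 pos [0.5479 0.2238 0.1271] F [-0.56  0.53  4.25] T [ 0.197 -0.046 -0.044] op 0.0312 yaw_y 83.82 q [-0.598  0.58   0.168  2.008 -0.172  0.565  1.152]
```

View pics/c7.png

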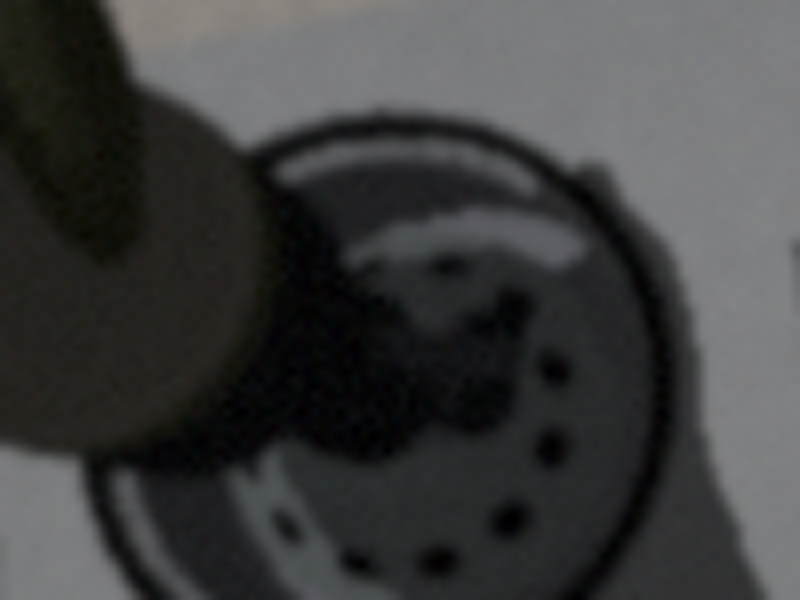

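arm_command:
  rows:
    - [[-0.04,0,0],[0,0,0],0.2]
    - [[-0.04,0,0],[0,0,0],0.2]

```text
time_s: 13.7
ee_pos: [0.5473, 0.2235, 0.1265]
tool_rot: [0.707, 0.01, 0.707, -0.01]
ft_force: [0.4, -0.1, -4.2]
opening: 0.0316
```

arm_command:
  rows:
    - [[-0.04,0,0],[0,0,0],0.2]
    - [[-0.04,0,0],[0,0,0],0.2]

```text
time_s: 13.9
ee_pos: [0.5468, 0.2231, 0.1261]
tool_rot: [0.706, -0.019, 0.707, 0.018]
ft_force: [-0.8, -0.5, -4.2]
opening: 0.0315
```

Run:
```python
from h import *
s,M=rep()
```

```text
t 13.9 pos [0.5468 0.2231 0.1261] F [-0.77 -0.51 -4.19] T [ 0.023 -0.052 -0.068] op 0.0315 yaw_y 93.02 q [-0.566  0.579  0.122  2.008 -0.124  0.564  1.264]
```

arm_command:
  rows:
    - [[0.02,0,0],[0.0007,0,0],0.2]
    - [[0,0,0],[0.0005,0,0],0.2]
    - [[0,0,0],[0,0,0],0.2]

```text
time_s: 14.2
ee_pos: [0.5471, 0.2234, 0.1253]
tool_rot: [0.707, -0.01, 0.707, 0.01]
ft_force: [-0.2, -0.4, -4.0]
opening: 0.0317
```

arm_command:
  rows:
    - [[0,0,0],[0.0007,0,0],0.2]
    - [[0,0,0],[0,0,0],0.2]

```text
time_s: 14.4
ee_pos: [0.5474, 0.2235, 0.1248]
tool_rot: [0.707, -0.01, 0.707, 0.01]
ft_force: [-0.0, 0.0, -4.8]
opening: 0.0316
```

Run:
```python
from h import *
s,M=rep()
```

```text
t 14.4 pos [0.5474 0.2235 0.1248] F [-0.04  0.   -4.75] T [-0.047 -0.077  0.013] op 0.0316 yaw_y 91.67 q [-0.57   0.581  0.128  2.009 -0.132  0.56   1.248]
```

Engaged over the pins and going down freely. I'll carry on to home at about TCP z 0.1225.

arm_command:
  rows:
    - [[0,0,0],[0.0007,0,0],0.2]
    - [[0,0,0],[0.0006,0,0],0.2]
    - [[0,0,0],[0,0,0],0.2]

```text
time_s: 14.7
ee_pos: [0.5474, 0.2233, 0.1235]
tool_rot: [0.707, -0.01, 0.707, 0.01]
ft_force: [0.4, -0.7, -4.4]
opening: 0.0314
```

arm_command:
  rows:
    - [[0,0,0],[0.0006,0,0],0.2]
    - [[0,0,0],[0,0,0],0.2]

```text
time_s: 14.9
ee_pos: [0.5474, 0.2232, 0.1229]
tool_rot: [0.707, -0.01, 0.707, 0.01]
ft_force: [0.1, -1.8, -3.3]
opening: 0.0313
```

Run:
```python
from h import *
s,M=rep()
```

```text
t 14.9 pos [0.5474 0.2232 0.1229] F [ 0.1  -1.82 -3.33] T [-0.454 -0.033 -0.01 ] op 0.0313 yaw_y 91.66 q [-0.57   0.584  0.127  2.01  -0.132  0.556  1.249]
```

arm_command:
  rows:
    - [[0,0,0],[0.0003,-0.0003,0],0.2]
    - [[0,0,0],[0,0,0],0.2]

```text
time_s: 15.1
ee_pos: [0.5474, 0.2232, 0.1227]
tool_rot: [0.707, -0.01, 0.707, 0.01]
ft_force: [0.5, -1.6, -3.9]
opening: 0.0312
```

arm_command:
  rows:
    - [[0,0,0],[0.0003,-0.0001,0],0.2]
    - [[0,0,0],[0,0,0],0.2]

```text
time_s: 15.3
ee_pos: [0.5474, 0.2231, 0.1225]
tool_rot: [0.707, -0.01, 0.707, 0.01]
ft_force: [0.3, -1.2, -2.7]
opening: 0.0317
```

Run:
```python
from h import *
s,M=rep()
```

```text
t 15.3 pos [0.5474 0.2231 0.1225] F [ 0.25 -1.23 -2.7 ] T [-0.289 -0.004 -0.003] op 0.0317 yaw_y 91.67 q [-0.569  0.584  0.126  2.01  -0.133  0.555  1.25 ]
```

arm_command:
  rows:
    - [[0,0,0],[0.0003,-0.0002,0],0.2]
    - [[0,0,0],[0,0,0],0.2]

```text
time_s: 15.5
ee_pos: [0.5475, 0.2231, 0.1224]
tool_rot: [0.707, -0.01, 0.707, 0.01]
ft_force: [-1.0, -0.2, -0.1]
opening: 0.0316
```

arm_command:
  rows:
    - [[0,0,0],[0.0003,-0.0001,0],0.2]
    - [[0,0,0],[0,0,0],0.2]

```text
time_s: 15.7
ee_pos: [0.5476, 0.2231, 0.1222]
tool_rot: [0.707, -0.01, 0.707, 0.011]
ft_force: [-1.5, 0.4, 5.5]
opening: 0.0312
```

Run:
```python
from h import *
s,M=rep(); snap('side','side8');snap('wrist','w8'); crop('side8',160,110,110,82,7,'c8')
```

```text
t 15.7 pos [0.5476 0.2231 0.1222] F [-1.54  0.41  5.52] T [-0.115  0.374 -0.008] op 0.0312 yaw_y 91.68 q [-0.568  0.584  0.126  2.011 -0.133  0.553  1.25 ]
```

View pics/c8.png

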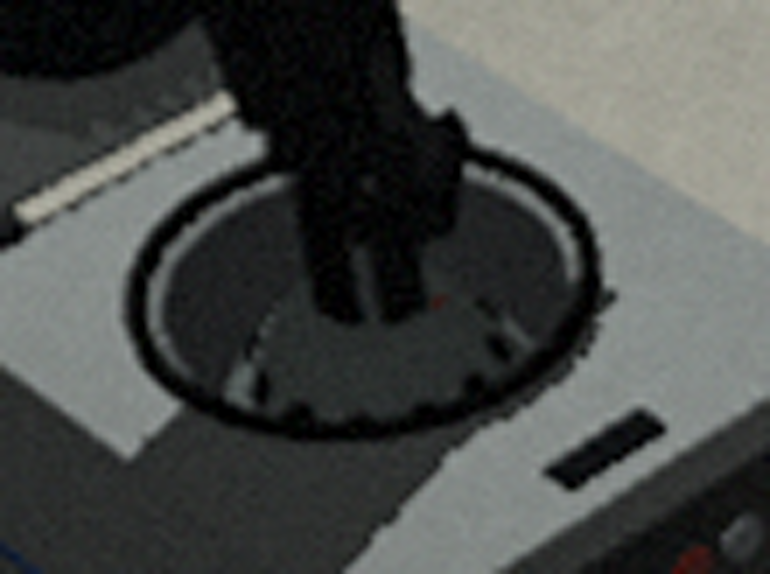

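View pics/w8.png

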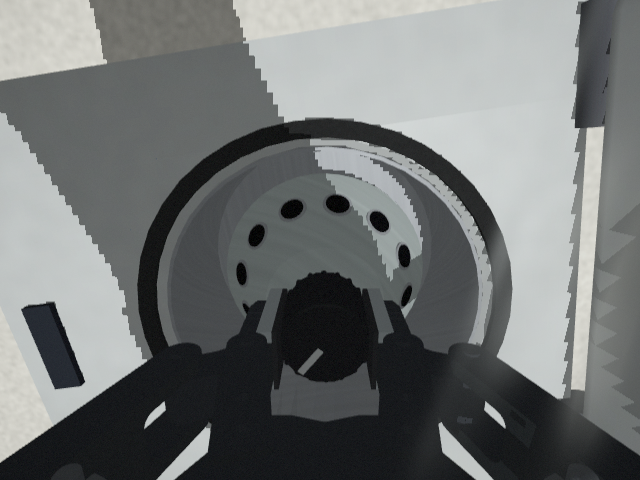

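arm_command:
  rows:
    - [[0.06,0,0],[-0.0004,0,0],0.2]
    - [[0.12,0,0],[0,0,0],0.2]
    - [[0.12,0,0],[0,0,0],0.2]
    - [[0.12,0,0],[0,0,0],0.2]

```text
time_s: 16.2
ee_pos: [0.5475, 0.2231, 0.1223]
tool_rot: [0.693, 0.139, 0.693, -0.139]
ft_force: [-2.0, 0.9, 1.6]
opening: 0.0309
```

Run:
```python
from h import *
s,M=rep()
```

```text
t 16.2 pos [0.5475 0.2231 0.1223] F [-2.05  0.9   1.59] T [-0.091  0.199  0.034] op 0.0309 yaw_y 67.35 q [-0.65   0.594  0.248  2.016 -0.261  0.561  0.955]
```

Turning gently, with torque 0.034 N m and only small side forces. I'll continue.

arm_command:
  rows:
    - [[0.12,0,0],[0,0,0],0.2]
    - [[0.12,0,0],[0,0,0],0.2]
    - [[0.12,0,0],[0,0,0],0.2]
    - [[0.12,0,0],[0,0,0],0.2]

```text
time_s: 16.6
ee_pos: [0.5475, 0.2231, 0.1223]
tool_rot: [0.641, 0.3, 0.64, -0.299]
ft_force: [-0.3, 0.1, 0.9]
opening: 0.031
```

arm_command:
  rows:
    - [[0.12,0,0],[0,0,0],0.2]
    - [[0.12,0,0],[0,0,0],0.2]
    - [[0.12,0,0],[0,0,0],0.2]
    - [[0.12,0,0],[0,0,0],0.2]

```text
time_s: 17.0
ee_pos: [0.5475, 0.2231, 0.1223]
tool_rot: [0.551, 0.443, 0.551, -0.443]
ft_force: [-0.6, -0.8, 0.3]
opening: 0.0313
```

Run:
```python
from h import *
s,M=rep()
```

```text
t 17.0 pos [0.5475 0.2231 0.1223] F [-0.59 -0.8   0.3 ] T [-0.142  0.266  0.064] op 0.0313 yaw_y 12.35 q [-0.827  0.64   0.525  2.027 -0.546  0.614  0.284]
```

arm_command:
  rows:
    - [[0.08,0,0],[0,0,0],0.2]
    - [[0.08,0,0],[0,0,0],0.2]

```text
time_s: 17.2
ee_pos: [0.5475, 0.2231, 0.1223]
tool_rot: [0.514, 0.486, 0.514, -0.485]
ft_force: [-0.6, -0.2, 1.7]
opening: 0.0312
```

Run:
```python
from h import *
s,M=rep()
```

```text
t 17.2 pos [0.5475 0.2231 0.1223] F [-0.61 -0.17  1.67] T [-0.094  0.294  0.02 ] op 0.0312 yaw_y 3.28 q [-0.855  0.651  0.57   2.029 -0.591  0.628  0.172]
```

arm_command:
  rows:
    - [[0.05,0,0],[0,0,0],0.2]
    - [[0,0,0],[0,0,0],0.2]

```text
time_s: 17.4
ee_pos: [0.5475, 0.2231, 0.1222]
tool_rot: [0.503, 0.498, 0.502, -0.497]
ft_force: [-0.7, -0.2, 2.4]
opening: 0.0312
```

Run:
```python
from h import *
s,M=rep()
```

```text
t 17.4 pos [0.5475 0.2231 0.1222] F [-0.71 -0.17  2.42] T [-0.029  0.159 -0.086] op 0.0312 yaw_y 0.57 q [-0.863  0.655  0.584  2.029 -0.604  0.632  0.138]
```

arm_command:
  rows:
    - [[0.05,0,0],[0,0,0],0.2]
    - [[0.05,0,0],[0,0,0],0.2]

```text
time_s: 17.6
ee_pos: [0.5475, 0.223, 0.1222]
tool_rot: [0.477, 0.522, 0.477, -0.522]
ft_force: [-0.4, 0.4, -0.1]
opening: 0.0311
```

Run:
```python
from h import *
s,M=rep(); snap('wrist','w9'); rep()
```

```text
t 17.6 pos [0.5475 0.223  0.1222] F [-0.44  0.43 -0.09] T [0.059 0.126 0.208] op 0.0311 yaw_y -5.11 q [-0.879  0.663  0.612  2.03  -0.632  0.642  0.067]
t 17.65 pos [0.5476 0.223  0.1222] F [-1.83  0.11  2.4 ] T [-0.033  0.22   0.151] op 0.0316 yaw_y -5.29 q [-0.88   0.663  0.613  2.03  -0.632  0.642  0.065]
```

View pics/w9.png

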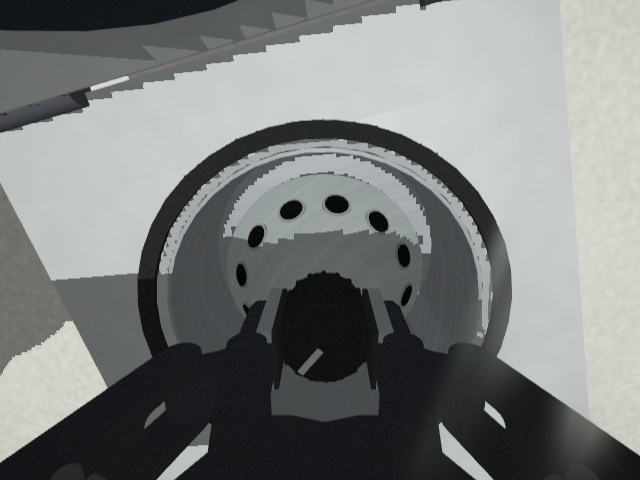

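arm_command:
  rows:
    - [[0,0,0],[0,0,0],0.4]
    - [[0,0,0],[0,0,0],0.6]
    - [[0,0,0],[0,0,0],0.7]
    - [[0,0,0],[0,0,0],0.7]
    - [[0,0,0],[-0.005,0,0],0.7]

```text
time_s: 18.15
ee_pos: [0.5472, 0.2226, 0.1269]
tool_rot: [-0.477, -0.522, -0.477, 0.522]
ft_force: [-0.3, -0.5, 0.1]
opening: 0.0598
```

arm_command:
  rows:
    - [[0,0,0],[-0.02,0,0],0.7]
    - [[0,0,0],[-0.04,0,0],0.7]
    - [[0,0,0],[-0.04,0,0],0.7]
    - [[0,0,0],[-0.03,0,0],0.7]
    - [[0,0,0],[0,0,0],0.7]

```text
time_s: 18.65
ee_pos: [0.5494, 0.2228, 0.2614]
tool_rot: [0.478, 0.524, 0.476, -0.52]
ft_force: [-0.0, 0.1, -1.2]
opening: 0.0596
```

Run:
```python
from h import *
s,M=rep()
for n in ['side','top','wrist']: snap(n,n+'9')
ims=[]
for f,x,y in [('top9',105,230),('side9',182,110)]:
    im=cv2.imread(f'pics/{f}.png')[y:y+75,x:x+66]; im=cv2.resize(im,(396,450),interpolation=cv2.INTER_CUBIC)
    ims.append(np.clip(im*1.8,0,255).astype(np.uint8))
cv2.imwrite('pics/m9.png',np.hstack(ims))
```

```text
t 18.65 pos [0.5494 0.2228 0.2614] F [-0.02  0.07 -1.16] T [-0.004  0.01  -0.047] op 0.0596 yaw_y -5.17 q [-1.008  0.502  0.791  1.914 -0.453  0.904 -0.083]
```

View pics/m9.png

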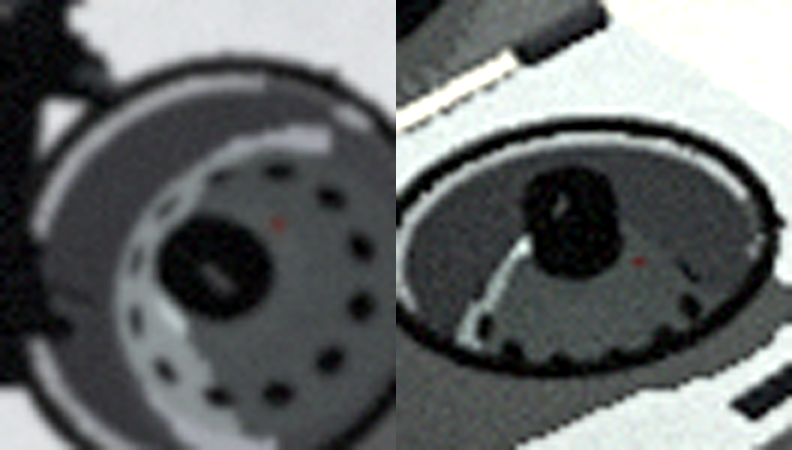

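View pics/wrist9.png

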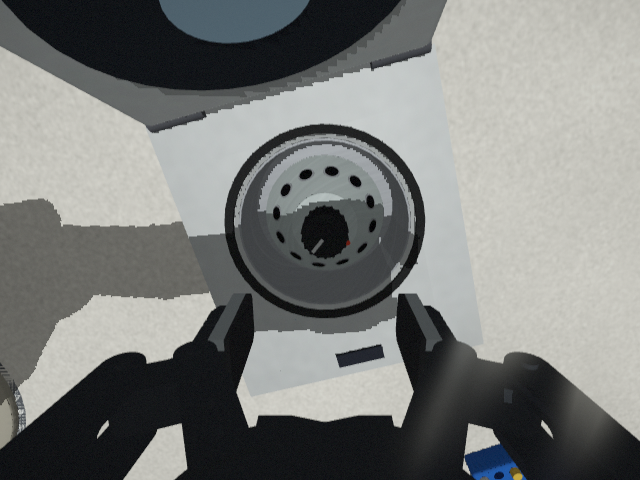

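```bash
crop() { :; }
python3 - <<'E'
from h import *
im=cv2.imread('pics/wrist9.png')[150:280,250:400]; cv2.imwrite('pics/c9.png',cv2.resize(np.clip(im*1.5,0,255).astype(np.uint8),None,fx=5,fy=4.6,interpolation=cv2.INTER_CUBIC))
w=ld('wrist9'); print(proj(w,[(.547,.223,.075+.076),(.547,.223,.075+.044)]))
E
```

```text
[[323.70497936 235.34557488]
 [323.71427374 224.06445812]]
```

View pics/c9.png

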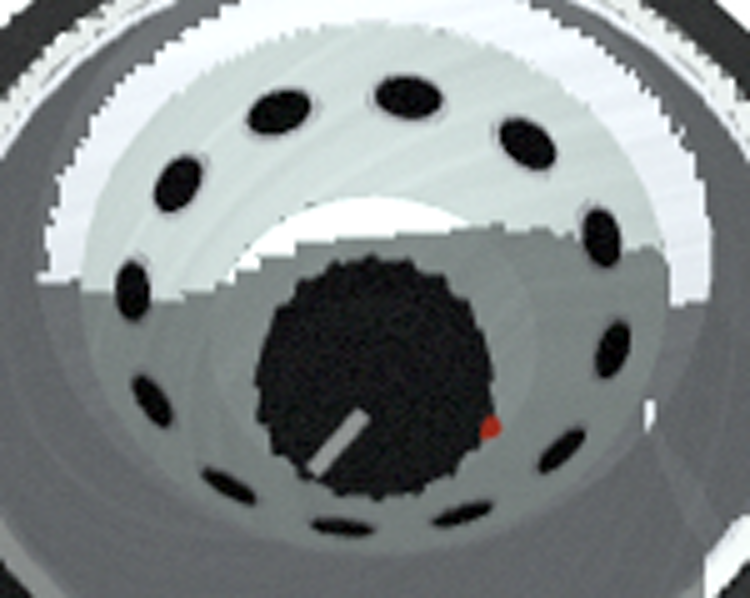

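Run:
```python
from h import *
w=ld('wrist9'); f=lambda x,y,z: atz(w,250+x/5,150+y/4.6,z)[:2]
a,b=f(318,468,.151),f(364,415,.151); c=f(373,390,.151); m=f(490,427,.119)
an=lambda v:np.degrees(np.arctan2(v[1],v[0]))
print('line',an(a-b),'mark',an(m-c),an(m-np.array([.547,.223])),c,m)
t=ld('top0'); g=lambda x,y,z: atz(t,320+x/5.333,240+y/4,z)[:2]
print('initial line',an(g(228,112,.076)-g(212,124,.076)),'mark',an(g(232,102,.044)-np.array([.549,-.2275])))
# w2 initial
w=ld('w2'); f=lambda x,y,z: atz(w,230+x/3,170+y/3,z)[:2]
print('init w2 line',an(f(378,520,.076)-f(315,474,.076)),'mark',an(f(421,418,.044)-f(299,450,.076)))
P=proj(ld('side9'),[(.547,.223,.151),(.547,.223,.156)]); print(P)
```

```text
line -132.51182002901416 mark -45.36122386446495 -43.69369879517135 [0.54767204 0.22335899] [0.56514913 0.20566013]
initial line -46.72754360662637 mark -35.14408301533317
init w2 line -52.65786817029895 mark -41.247481696514576
[[210.72098039 140.81342963]
 [210.38969027 139.01942277]]
```

Run:
```python
from h import *
a=cv2.imread('pics/top0.png').astype(int);b=cv2.imread('pics/top9.png').astype(int)
print(np.abs(a-b)[140:350,300:530].mean(axis=2).reshape(-1).mean(), [np.abs(a-b)[y0:y1,x0:x1].mean().round(2) for x0,x1,y0,y1 in [(300,380,150,220),(440,500,220,275),(440,515,283,340)]])
rep()
job.job_done()
```

```text
6.206894409937888 [np.float64(3.81), np.float64(3.77), np.float64(3.44)]
t 18.8 pos [0.5469 0.2229 0.2569] F [ 0.55  0.57 -0.86] T [ 0.022  0.029 -0.047] op 0.0599 yaw_y -5.13 q [-1.006  0.507  0.787  1.919 -0.455  0.901 -0.082]
the job is handed in; nothing more can be done
```

The rotor is fitted, seated on the taper and tightened. I handed the job in at 18.8 s of the 61 s allowed; no verdict is reported.

**What I did:**
- I centred the knob with two squeezes at right angles.
- I lifted the rotor level, lowered it over the spindle, and touched the drive pins at the expected height.
- I turned it anticlockwise under about 9 N. It dropped over the pins after about 30 degrees.
- I eased it down to home, with a net push of about 10 N at most.
- I turned the knob clockwise until the torque rose to about 0.2 N m, then let go and lifted clear.

**Last checks:**
- **Seat:** home contact came at tool height 0.1222 to 0.1225 m, against 0.1225 m expected. After release, the knob in the wrist picture was within about 1 pixel of its predicted home position. I did not measure the tilt; it only looked level.
- **Knob:** the white line stands about 87 to 89 degrees clockwise of the red mark. It was about 11 degrees past the mark at the start, so it is at or within a few degrees of its stop.
- **Spindle and rotor:** the tool turned 97 degrees for the 90-degree quarter turn. The other 7 degrees or so went into the rotor shifting within the pins' play, perhaps with slight spindle motion.
- **Bystanders:** the top view shows no change at the rack, jar or box beyond image noise.

**Disagreements:** the side camera read about 3 mm off from the tool position. I relied on the top and wrist cameras and on touch instead.

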